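# Pump up the hydraulic ring clamp

### The arm

A 6-joint arm with a two-finger parallel gripper is mounted at the origin on the work surface. World frame = base frame: x ahead of the robot, y to its left, z up, the work surface at z = 0. Lengths are in m, angles in rad, forces in N, time in s.
With the tool pointing down it reaches from about 0.275 to 0.725 m from the base axis. Payload 15.9 kg.
Tool frame: the origin (TCP) lies on the centre line of the jaws, within the pads' length; the fingertips stand ctrl.tcp_to_tips ahead of it and the grasp point (between the pads) lies 6 mm ahead of it (ctrl.tcp_to_tips is the distance from the TCP to the fingertips, in m); z points along the fingers, x is the direction in which the jaws open and shut, and the axes are right-handed (so a half turn about z gives the same grasp; the last joint's range is limited). The gripper opens to 85 mm and grips with 20 to 120 N. Pads are 22 mm wide; open, the fingers measure 114 mm over their backs; the gripper's body (76 mm by 85 mm) begins 54 mm behind the grasp point. The pads swing forward as they close: fully open they stand 13 mm farther back than shut.
Start: joints at [0, 0.213, -0.034, 1.323, 0, 1.571], TCP at [0.5, -0, 0.256] pointing down, gripper open.
Joint ranges: [-2.98, 2.98], [-0.74, 1.72], [-1.14, 1.35], [-2.1, 2.04], [-1.57, 1.44], [-3.14, 3.14]. Speed limits (rad/s): [1.89, 1.89, 2.39, 2.57, 3.14, 3.14].

### API

Orientations are given as a unit quaternion [x, y, z, w].
In Python, from station import ctrl, eyes gives the robot as it stands. The module is installed in compiled form; this text tells all that it offers.
- The arm moves only by the tool arm_command, never from a script. Its argument "targets" is a list that holds one entry, the list of rows, each a list of 7 numbers: the shift along the world's x, y, z in mm, then the turn, a rotation vector about the world's x, y, z in rad, then the finger opening in mm, from 0 to 85.4. A call has 1 to 20 rows; each row is the pose to reach, as a shift and turn from the pose commanded when the call began; what a row does not reach only later rows make up. A row lasts 1/12 s, in which the tool goes at most 41.7 mm and 7.16 degrees, less where a joint would pass 70% of its speed; a pose out of reach is approached as far as the arm can. A call with a gripper value outside its range is refused whole. The fingers move at their own pace and stop on an object; "newtons" is the grip in N (left out, the last holds). Time passes only in rows, so rows that repeat a pose let the fingers close. It gives the time, the measured TCP pose, the force and the opening at its end, in the units of the state.
- ctrl.get_state(): the state, without advancing time (a new reading comes with each control period).
- eyes.capture(name): name is "scene" or "side" or "wrist"; returns the picture (420x560x3 uint8, red, green, blue); there is no depth.
- eyes.get_calibration(name): a dict with "fx", "fy", "cx", "cy" (pixels), "dist" ([k1, k2, p1, p2, k3] as OpenCV has them; the pictures are not rectified), "view" (4x4, takes a point from world to camera coordinates). Camera axes: x right, y up, looking along -z (the intrinsics and any distortion apply to the point x, -y, -z); pixel columns grow to the right and rows downward; lengths in m; the calibration is good to about 2 mm. A picture is of the moment at which its call begins: read the wrist's pose just before it. get_calibration takes no time and is no camera call; for the wrist camera it gives the pose at the moment of the call.
- ctrl.close_job(): hands the job in, once; it reports no verdict.
The state is a dict: "t": time; "joint_pos": joint angles; "joint_velocities": joint speeds; "joint_efforts": joint torques, N m; "eef_pos": TCP position; "orientation": TCP orientation; "contact_force": force on the tool from outside, world axes, zero at the start; "moment": the same for the moment, N m; "width": opening from 0.0 (shut) to 1.0 (fully open).
Only numpy, scipy, OpenCV 4.12 (cv2) and the standard library are available. Lean on these libraries where they do the work, as an engineer would, in place of code of your own. Each camera call takes 0.05 s, during which the arm holds its last target. There are 200 camera calls.

### The job

Pressurise the jeweller's clamp: with the fingertips push the black spring plunger of the blue pump right down and let it come all the way back up, stroke after stroke, until the red indicator pin stands fully out with its green band clear of the brass collar. Stop pumping as soon as the pin is fully out, and end with the plunger up. Do not touch or pull the pin itself, and leave the jar, punch, wooden clamp and hammer around the pump where they are.

Things in the scene. Friction and masses are not known exactly. Their poses are not given: they have to be found in the camera images.
- pump: Blue pump block, fixed to the bench; position and yaw vary. Origin: centre of its footprint at bench height, z up. Block 70 (x) x 160 (y) x 66 mm high on a 10 mm steel plate 100 mm wide, y -170 to +90. Plunger axis at local (0, +40) mm in a barrel 36 mm across, 85 high; indicator pin at (0, -40); round clamp 64 mm across, 68 high, with wooden ring blank at (0, -125).
- plunger_top (a point): Centre of the top face of the plunger's round black head (head 40 mm across, 14 mm thick, with a steel rod and coil below). 125 mm above the bench when up, moves straight down with the plunger. z up.
- plunger (a joint): Plunger travel in m: 0 = fully up, 0.016 = bottom stop. The spring resists with 8 N at the top, 14 N at the bottom and returns it when the finger backs off. A stroke counts if pressed deeper than about 12.5 mm and then let fully up; a shallower one may do nothing.
- pin_tip (a point): Centre of the tip of the indicator pin, a vertical pin 14 mm across: red upper 37 mm, then a 9 mm green band, then steel. The tip is 76 mm above the bench when the pin is fully in and 116 mm when fully out; friction holds it at the height it has reached.
- pin (a joint): How far the pin has risen, in m: 0 = in (6 mm of red above the collar), 0.040 = fully out (red and whole green band showing), where it stays. Starts between 0 and 0.014. It rises only while the plunger comes back up, one 10 mm ratchet step a stroke to 0.010, 0.020, 0.030, 0.040; the first stroke may raise it by 2 to 14 mm. In all 3 or 4 full strokes.
- pin_collar (a point): Centre of the top of the brass collar (28 mm across) from which the pin rises, 70 mm above the bench.
- jar: Loose amber glass jar with an aluminium lid, 44 mm across, 55 mm high; origin at the centre of its underside. Stands within 0.2 m of the pump; leave it.
- dapping_punch: Loose upright steel punch, 38 mm across the foot, 78 mm high; origin at the centre of its underside. Leave it.
- bench_clamp: Loose upright wooden ring clamp, 30 x 34 mm, 50 mm high, with a brass cross screw 46 mm long along its y; origin at the centre of its underside. Leave it.
- hammer: Loose hammer, 200 mm long, lying beside the pump on the clamp side, its handle towards its own -x; leave it.

How it is judged:
By the outcome, as a careful person would: the job done as asked, in the order asked, and still so for the second after the job is handed in, with the robot touching nothing.
It also fails if it takes over 45 s, if anything falls off the work surface, if the arm or the gripper's body presses on something with over 40 N, if the wrist force passes 120 N, or if a joint passes its speed limit or range.

## Working session

There is one attempt and no reset: what is moved stays moved. The work goes in short steps, Python scripts to look and compute and a tool call to move; the robot and the scene stay as the last step left them, time stands still between calls to the robot, and variables do not carry over. Pictures are saved under pics/ and viewed, about 8 in all and at most 12, crops included, and the job is handed in when it is done.

Besides the shell and the picture viewer there is one more tool, called after "Request:" in YAML: its name, and indented under it one key for each argument. arm_command: Moves the arm, as the interface text tells. Its arguments: {"type":"object","properties":{"targets":{"type":"array","items":{"type":"array","items":{"type":"array","items":{"type":"number"}}}},"newtons":{"type":"number"}},"required":["targets"]}

```bash
mkdir -p pics; cat > h.py <<'E'
import numpy as np, cv2
from station import ctrl, eyes
def ray(c,uv):
    K=np.array([[c['fx'],0,c['cx']],[0,c['fy'],c['cy']],[0,0,1]])
    p=cv2.undistortPoints(np.array([[uv]],float),K,np.array(c['dist'],float))[0,0]
    V=np.array(c['view']);R=V[:3,:3];o=-R.T@V[:3,3]
    d=R.T@np.array([p[0],-p[1],-1]);return o,d/np.linalg.norm(d)
def tri(rs):
    A=sum(np.eye(3)-np.outer(d,d) for o,d in rs);b=sum((np.eye(3)-np.outer(d,d))@o for o,d in rs)
    return np.linalg.solve(A,b)
def atz(r,z): o,d=r; return o+d*(z-o[2])/d[2]
def proj(c,P):
    V=np.array(c['view']);q=V[:3,:3]@np.array(P)+V[:3,3]
    K=np.array([[c['fx'],0,c['cx']],[0,c['fy'],c['cy']],[0,0,1]])
    return cv2.projectPoints(np.array([[q[0],-q[1],-q[2]]]),np.zeros(3),np.zeros(3),K,np.array(c['dist'],float))[0].ravel()
def snap(n,f):
    c=eyes.get_calibration(n);im=eyes.capture(n);cv2.imwrite('pics/'+f,im[:,:,::-1]);return c,im
E
python3 - <<'E'
from h import *
for n in ['scene','side','wrist']: snap(n,n+'0.png')
print(ctrl.tcp_to_tips,ctrl.get_state())
E
```

```text
0.025 {'t': 0.15, 'joint_pos': array([ 2.54496183e-05,  2.13246351e-01, -3.48934798e-02,  1.32349223e+00,
        1.26374660e-05,  1.57079930e+00]), 'joint_velocities': array([ 0.00045557, -0.00034478,  0.00211529, -0.00260809, -0.00015489,
        0.00094969]), 'joint_efforts': array([ 7.54873927e-04, -6.86405826e+01,  4.87247872e+01,  1.30636684e-02,
        8.93374795e-05, -4.25830592e-06]), 'eef_pos': array([4.99765047e-01, 1.63912773e-05, 2.55936742e-01]), 'orientation': array([ 9.99999913e-01,  1.12364696e-05, -4.17866199e-04, -6.31279438e-06]), 'contact_force': array([-0.53911693,  0.32892695, -1.41904988]), 'moment': array([-0.07228286, -0.06543505,  0.00959635]), 'width': 1.0035483273305927}
```

View pics/scene0.png

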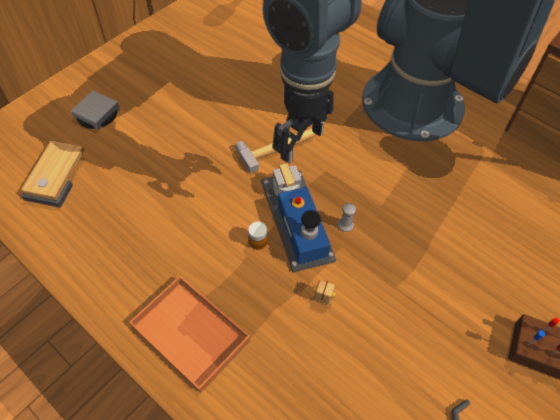

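View pics/side0.png

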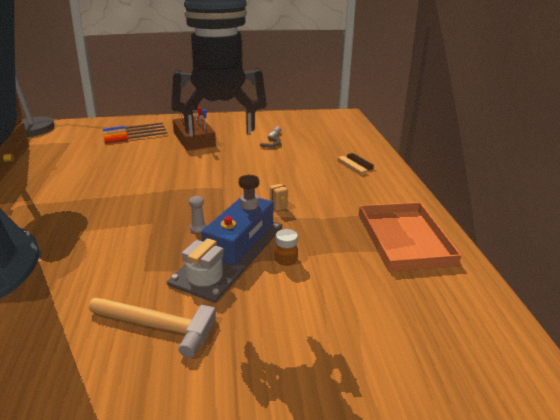

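Scene: plunger head is at about (311,217) and the red pin at (298,201). Side: head top is at (249,181) and pin at (228,219). The jar, punch, wooden clamp and hammer stand clear around the pump.

```bash
python3 - <<'E'
from h import *
a=eyes.get_calibration('scene');b=eyes.get_calibration('side');w=eyes.get_calibration('wrist')
for k,u,v in [('head',(311,217),(249,181)),('pin',(298,200.5),(228,219))]:
    P=tri([ray(a,u),ray(b,v)]);print(k,P.round(4),'wrist',proj(w,P).round(0),'scene',proj(a,P).round(1),'side',proj(b,P).round(1))
i=cv2.imread('pics/scene0.png')[180:280,240:370];j=cv2.imread('pics/side0.png')[165:295,165:305]
k=cv2.imread('pics/wrist0.png')
cv2.imwrite('pics/c0.png',np.hstack([cv2.resize(x,(390,300),interpolation=2) for x in (i,j)]))
E
```

```text
head [0.5489 0.0704 0.1218] wrist [343. 119.] scene [310.1 217.7] side [247.9 180.5]
pin [0.5073 0.0061 0.0781] wrist [286. 190.] scene [297.9 200.6] side [227.9 219. ]
```

View pics/c0.png

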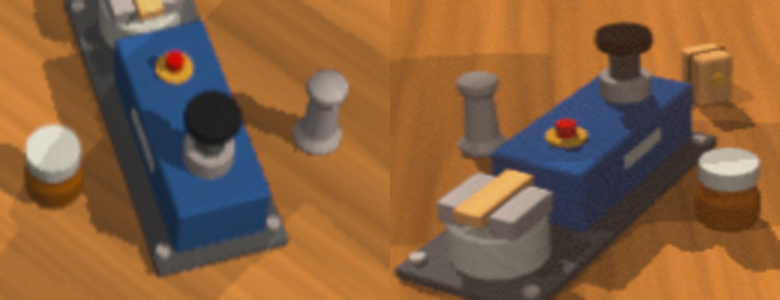

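View pics/wrist0.png

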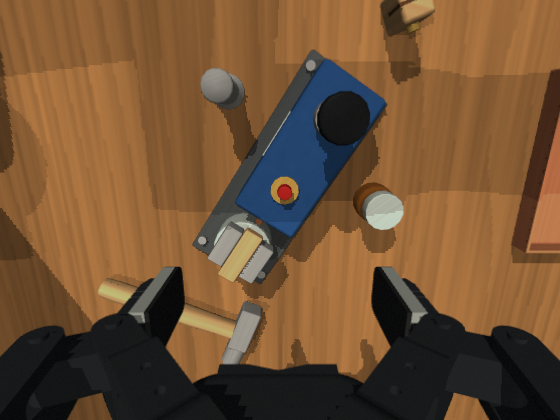

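The wrist view agrees: head at (343,119) is exactly where the two-view fix projects, and the pin at (285,191). Head is at about (0.549, 0.070) and the pump's y axis at about 57°. I'll turn the jaws across the pump, shut them and hover above the head.

Request:
arm_command:
  targets:
    - [[10, 14, -10, 0, 0, -0.11, 60], [20, 28, -20, 0, 0, -0.23, 30], [30, 42, -40, 0, 0, -0.34, 0], [40, 56, -60, 0, 0, -0.46, 0], [49, 70, -75, 0, 0, -0.57, 0], [49, 70, -85, 0, 0, -0.57, 0], [49, 70, -85, 0, 0, -0.57, 0], [49, 70, -85, 0, 0, -0.57, 0], [49, 70, -85, 0, 0, -0.57, 0], [49, 70, -85, 0, 0, -0.57, 0]]

```text
t: 0.98
eef_pos: [0.5492, 0.0695, 0.1724]
orientation: [0.96, -0.281, 0.001, -0.0]
contact_force: [0.1, -0.1, -0.8]
width: -0.0
```

```bash
python3 - <<'E'
from h import *
s=ctrl.get_state();print(s['eef_pos'],s['contact_force'],s['width'])
snap('wrist','w1.png');_,a=snap('scene','s1.png');_,b=snap('side','d1.png')
cv2.imwrite('pics/c1.png',np.hstack([cv2.resize(x[:,:,::-1],(390,390),interpolation=2) for x in (a[140:270,245:375],b[110:250,165:305])]))
E
```

```text
[0.54923139 0.06949068 0.17242566] [ 0.13111792 -0.07627207 -0.80091011] -0.00031772687449005193
```

View pics/c1.png

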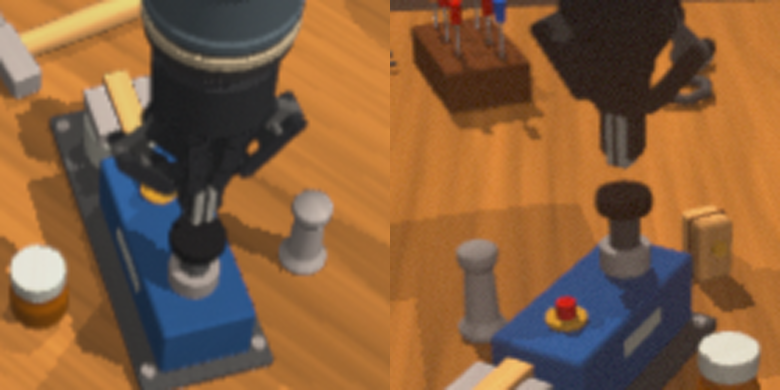

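The closed tips sit centred about 20 mm above the head. Next is the first press, with the force checked at the bottom.

Request:
arm_command:
  targets:
    - [[0, 0, -12, 0, 0, 0, 0], [0, 0, -20, 0, 0, 0, 0], [0, 0, -26, 0, 0, 0, 0], [0, 0, -31, 0, 0, 0, 0], [0, 0, -35, 0, 0, 0, 0], [0, 0, -36, 0, 0, 0, 0], [0, 0, -36, 0, 0, 0, 0]]

```text
t: 1.72
eef_pos: [0.5491, 0.0699, 0.1357]
orientation: [0.96, -0.281, 0.0, -0.0]
contact_force: [-2.5, -1.1, 11.0]
width: 0.004
```

```bash
python3 - <<'E'
from h import *
_,a=snap('scene','s2.png');_,b=snap('side','d2.png')
cv2.imwrite('pics/c2.png',np.hstack([cv2.resize(x[:,:,::-1],(390,390),interpolation=2) for x in (a[140:270,245:375],b[110:250,165:305])]))
s=ctrl.get_state();print(s['t'],s['eef_pos'],s['contact_force'])
E
```

```text
1.8167 [0.54911865 0.06985383 0.13588387] [-2.78267934 -1.08691352 11.6178146 ]
```

View pics/c2.png

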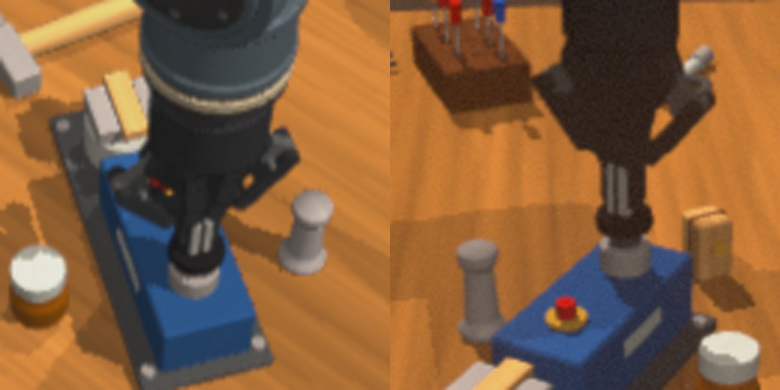

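Force is about 12 N, so this isn't at the bottom yet. I'll press on to the stop.

Request:
arm_command:
  targets:
    - [[0, 0, -1.5, 0, 0, 0, 0], [0, 0, -2.5, 0, 0, 0, 0], [0, 0, -2.5, 0, 0, 0, 0]]

```text
t: 2.07
eef_pos: [0.5491, 0.0699, 0.134]
orientation: [0.96, -0.281, 0.001, -0.0]
contact_force: [-5.4, -1.4, 18.7]
width: -0.0
```

At the bottom stop: 19 N, TCP at 0.134. Now back off and look at the pin.

Request:
arm_command:
  targets:
    - [[0, 0, 8, 0, 0, 0, 0], [0, 0, 16, 0, 0, 0, 0], [0, 0, 24, 0, 0, 0, 0], [0, 0, 26, 0, 0, 0, 0], [0, 0, 26, 0, 0, 0, 0], [0, 0, 26, 0, 0, 0, 0]]

```text
t: 2.57
eef_pos: [0.5488, 0.07, 0.1584]
orientation: [0.96, -0.281, -0.0, 0.0]
contact_force: [0.5, -0.1, 0.1]
width: 0.001
```

```bash
cat >> h.py <<'E'
# pin height from side view: red and green pixel rows near pin column
def pin(tag):
    c,b=snap('side',tag+'.png')
    s=ctrl.get_state();print(s['t'],s['eef_pos'].round(4),s['contact_force'].round(1))
    hsv=cv2.cvtColor(b,cv2.COLOR_RGB2HSV)[170:240,215:242]
    h,S,V=[hsv[...,i].astype(int) for i in range(3)]
    red=((h<6)|(h>172))&(S>170)&(V>90); gr=(h>40)&(h<85)&(S>90)&(V>40)
    r=np.where(red.sum(1)>=3)[0]+170; g=np.where(gr.sum(1)>=3)[0]+170
    print('red rows',r[[0,-1]] if len(r) else None,'green',g[[0,-1]] if len(g) else None)
    for z in (.076,.086,.096,.106,.116): print(z,proj(c,[.507,.006,z]).round(1))
    return b
E
python3 - <<'E'
from h import *
pin('d3')
for f in ('d0','side0','d2'):pass
E
```

```text
2.6167 [0.5487 0.07   0.1583] [0.4 0.4 0.5]
red rows [214 224] green None
0.076 [227.8 220. ]
0.086 [227.6 215.3]
0.096 [227.4 210.5]
0.106 [227.2 205.7]
0.116 [226.9 200.8]
```

The pin now stands near 0.010 (red top at row 214). Next is stroke 2.

Request:
arm_command:
  targets:
    - [[0, 0, -8, 0, 0, 0, 0], [0, 0, -15, 0, 0, 0, 0], [0, 0, -21, 0, 0, 0, 0], [0, 0, -25, 0, 0, 0, 0], [0, 0, -26, 0, 0, 0, 0], [0, 0, -26, 0, 0, 0, 0], [0, 0, -18, 0, 0, 0, 0], [0, 0, -10, 0, 0, 0, 0], [0, 0, -2, 0, 0, 0, 0], [0, 0, 0, 0, 0, 0, 0], [0, 0, 0, 0, 0, 0, 0], [0, 0, 0, 0, 0, 0, 0]]

```text
t: 3.62
eef_pos: [0.5487, 0.07, 0.1582]
orientation: [0.96, -0.281, -0.0, 0.0]
contact_force: [0.1, 0.0, 0.2]
width: -0.004
```

```bash
python3 - <<'E'
from h import *
b=pin('d4');cv2.imwrite('pics/c4.png',cv2.resize(b[110:250,165:305,::-1],(560,560),interpolation=2))
E
```

```text
3.6667 [0.5486 0.07   0.1581] [ 0.3  0.  -0.7]
red rows [210 224] green None
0.076 [227.8 220. ]
0.086 [227.6 215.3]
0.096 [227.4 210.5]
0.106 [227.2 205.7]
0.116 [226.9 200.8]
```

View pics/c4.png

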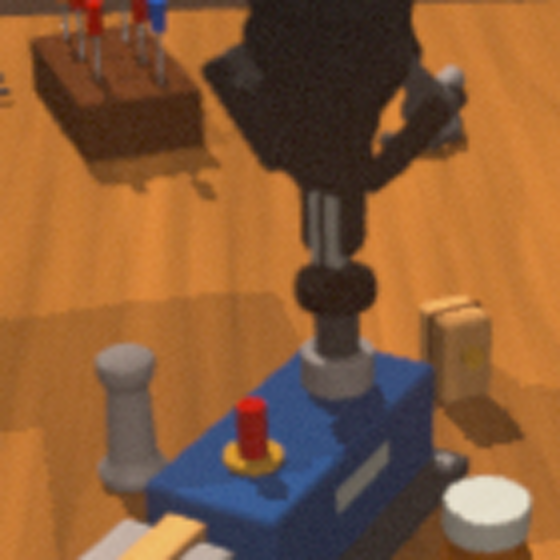

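The pin has risen to about 0.020: red from row 210 down to the collar at about row 224, no green yet. The plunger is up. Stroke 3 is the same.

Request:
arm_command:
  targets:
    - [[0, 0, -8, 0, 0, 0, 0], [0, 0, -15, 0, 0, 0, 0], [0, 0, -21, 0, 0, 0, 0], [0, 0, -25, 0, 0, 0, 0], [0, 0, -26, 0, 0, 0, 0], [0, 0, -26, 0, 0, 0, 0], [0, 0, -18, 0, 0, 0, 0], [0, 0, -10, 0, 0, 0, 0], [0, 0, -2, 0, 0, 0, 0], [0, 0, 0, 0, 0, 0, 0], [0, 0, 0, 0, 0, 0, 0], [0, 0, 0, 0, 0, 0, 0]]

```text
t: 4.67
eef_pos: [0.5487, 0.07, 0.1582]
orientation: [0.96, -0.281, -0.0, 0.0]
contact_force: [-0.4, 0.0, -0.1]
width: 0.002
```

```bash
python3 - <<'E'
from h import *
b=pin('d5');cv2.imwrite('pics/c5.png',cv2.resize(b[110:250,165:305,::-1],(560,560),interpolation=2))
E
```

```text
4.7167 [0.5486 0.07   0.1581] [ 0.8  0.1 -0.1]
red rows [205 223] green None
0.076 [227.8 220. ]
0.086 [227.6 215.3]
0.096 [227.4 210.5]
0.106 [227.2 205.7]
0.116 [226.9 200.8]
```

View pics/c5.png

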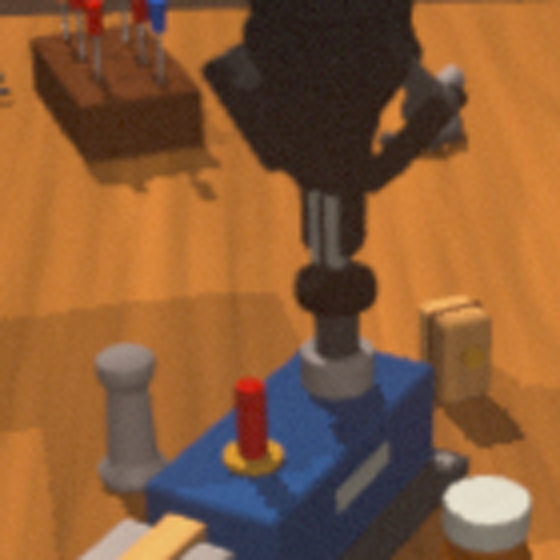

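The pin is at about 0.030: red top at row 205, all red and no green yet. One more stroke is due.

Request:
arm_command:
  targets:
    - [[0, 0, -8, 0, 0, 0, 0], [0, 0, -15, 0, 0, 0, 0], [0, 0, -21, 0, 0, 0, 0], [0, 0, -25, 0, 0, 0, 0], [0, 0, -26, 0, 0, 0, 0], [0, 0, -26, 0, 0, 0, 0], [0, 0, -18, 0, 0, 0, 0], [0, 0, -10, 0, 0, 0, 0], [0, 0, -2, 0, 0, 0, 0], [0, 0, 0, 0, 0, 0, 0], [0, 0, 0, 0, 0, 0, 0], [0, 0, 0, 0, 0, 0, 0]]

```text
t: 5.72
eef_pos: [0.5487, 0.07, 0.1582]
orientation: [0.96, -0.281, -0.0, 0.0]
contact_force: [-0.5, -0.5, -0.1]
width: -0.005
```

```bash
python3 - <<'E'
from h import *
b=pin('d6');cv2.imwrite('pics/c6.png',cv2.resize(b[110:250,165:305,::-1],(560,560),interpolation=2))
E
```

```text
5.7667 [0.5487 0.07   0.1581] [ 0.2  0.2 -0.1]
red rows [200 219] green [221 224]
0.076 [227.8 220. ]
0.086 [227.6 215.3]
0.096 [227.4 210.5]
0.106 [227.2 205.7]
0.116 [226.9 200.8]
```

View pics/c6.png

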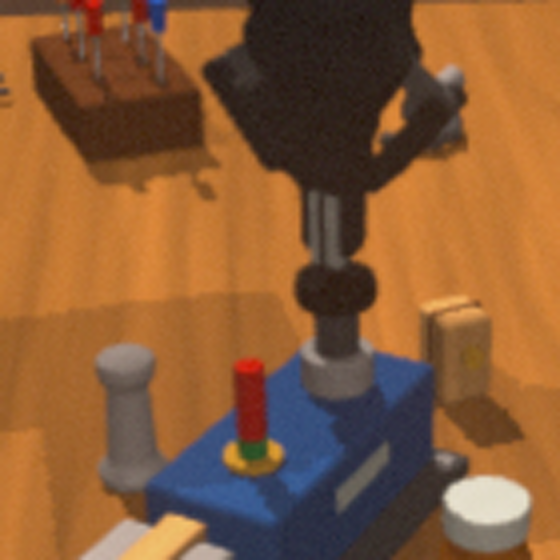

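The pin is fully out: red top at row 200, which matches 0.116 m, and the green band fills rows 220–224 above the collar. I'll lift clear and hand in.

Request:
arm_command:
  targets:
    - [[0, 0, 20, 0, 0, 0, 0], [0, 0, 45, 0, 0, 0, 0], [0, 0, 70, 0, 0, 0, 0], [0, 0, 80, 0, 0, 0, 0], [0, 0, 80, 0, 0, 0, 0], [0, 0, 80, 0, 0, 0, 0]]

```text
t: 6.27
eef_pos: [0.549, 0.07, 0.2382]
orientation: [0.96, -0.281, -0.0, 0.0]
contact_force: [0.2, 0.2, -0.4]
width: -0.005
```

```bash
python3 - <<'E'
from h import *
b=pin('d7');cv2.imwrite('pics/c7.png',b[:,:,::-1])
a=cv2.imread('pics/side0.png').astype(int);d=np.abs(a-b[:,:,::-1]).max(2)
for k,(y0,y1,x0,x1) in dict(jar=(228,268,270,302),punch=(193,236,186,208),wood=(183,212,270,290),hammer=(295,355,85,218),head=(175,190,238,260)).items(): print(k,(d[y0:y1,x0:x1]>50).mean().round(3))
print(ctrl.close_job())
E
```

```text
6.3167 [0.5487 0.0699 0.2375] [ 0.1 -0.1  0.2]
red rows [200 219] green [221 224]
0.076 [227.8 220. ]
0.086 [227.6 215.3]
0.096 [227.4 210.5]
0.106 [227.2 205.7]
0.116 [226.9 200.8]
jar 0.0
punch 0.0
wood 0.0
hammer 0.0
head 0.0
the job is handed in; nothing more can be done
None
```

The clamp is pressurised and the job is handed in at about 6.3 s. It took four full strokes with the closed fingertips, each let fully back up. I checked the pin after every stroke and stopped as soon as it was fully out.

**Pin:** in the last side view its tip stands at about 116 mm. The whole green band shows above the brass collar, and it stayed there after the arm lifted away.

**Plunger:** its head looks the same as in the first picture, so it is back up.

**Surroundings:** the jar, punch, wooden clamp and hammer show no change from the first picture.

**Force:** I read the force at the bottom stop on the first stroke only, about 19 N at the tool; the other three repeated the same depth. The arm ended clear of everything, with force near zero. No check failed or disagreed.

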